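# Pack the damper gap with the packer that fits

## Task

Pack the gap between the front wall of the damper and the sprung brass strip of its blade pack: try the upright packers from the blue rack until you find one that slides in snugly, and push it down against the wall until its black grip part just meets the top of the wall, upright and about the middle of the strip, where it must stay by itself when you let go. Work gently: one that jams is too thick (stop at about 15 N of push, and never wedge it against the damper with more than 60 N), one that drops loosely is too thin. At the end the two packers not used stand upright in the rack, and everything else on the table is where it was.

Things in the scene. Friction and masses are not known exactly. Their poses are not given: they have to be found in the camera images.
- damper: Galvanised air damper lying flat, fixed, 200 x 180 mm, orange actuator (91 mm high) on its +y side. Origin under its centre, on the table; z up, x runs across the gap, from the front wall (robot's side) to the blade pack. Front wall: upright plate 15 mm thick, 180 mm long along y, top at z = 100 mm, inner face at x = -85 mm. The rest is at most 88 mm high.
- gap (a point): Point on the damper (same axes): middle of the top edge of the front wall's inner face (x -85, y 0, z 100 mm). The gap runs from this face to +x, 8 to 19.5 mm wide, different each time, not measured. A packer goes in with its thickness along x, flat against this face. Floor of the gap at z = 38 mm.
- strip (a point): Point on the damper, fixed, over the gap (x -77, y 0, z 88 mm); its x does not show the gap. The gap's far side is a brass strip, y -30 to 30 mm, top z = 88 mm, sloped lead-in 6 mm wide from z 88 to 72, upright below. Sprung: presses to -x with 4 N, gives way up to 5 mm to +x (5 N), then stops hard.
- seat (a point): Point on the damper, fixed (x -85, y 0, z 95 mm): a fitted packer's centre is at this height, half its thickness to +x. A packer up to 5 mm thicker than the gap slides in with 2 to 10 N of push and stays where left; a thicker one jams (wedging doubles the push); one thinner than the gap meets no resistance and drops to the gap's floor.
- rack: Blue steel rack, fixed, 38 x 166 x 30 mm, origin under its centre on the table; three slots in a row along y, centres at y = -54, 0 and 54 mm, each 30 mm (x) by 50 mm (y) inside, floor 6 mm above the table, walls up to 30 mm. A packer stands upright in each slot at the start, in any order, its thickness along the rack's x.
- packer12_mid (a point): Centre (half-way up) of the packer 12 mm thick: flat upright plate 12 mm (x) by 40 mm (y) by 80 mm high (z), about 60 g; lower 45 mm yellow, upper 35 mm black (the grip part). Stands 46 mm above the table when in the rack.
- packer16_mid (a point): Centre (half-way up) of the packer 16 mm thick: flat upright plate 16 mm (x) by 40 mm (y) by 80 mm high (z), about 60 g; lower 45 mm white, upper 35 mm black (the grip part). Stands 46 mm above the table when in the rack.
- packer20_mid (a point): Centre (half-way up) of the packer 20 mm thick: flat upright plate 20 mm (x) by 40 mm (y) by 80 mm high (z), about 60 g; lower 45 mm red, upper 35 mm black (the grip part). Stands 46 mm above the table when in the rack.
- tape: Bystander: yellow ring of tape, 90 mm across, 48 mm high, lying flat; origin at its underside or middle. Leave alone.
- tub: Bystander: closed white plastic tub, 90 mm across, 85 mm high; origin at its underside or middle. Leave alone.
- driver: Bystander: screwdriver lying on the table near the robot; origin at its underside or middle. Leave alone.
- spare: Bystander: spare orange actuator, 60 x 110 x 60 mm; origin at its underside or middle. Leave alone.
- bottle: Bystander: clear bottle with blue cap, 64 mm across, 150 mm high; origin at its underside or middle. Leave alone.
There are look-alikes about, which are no part of the job. Leave any orange look-alike of the part that bears packer16_mid alone. Leave any purple look-alike of the part that bears packer20_mid alone.

How it is judged (in metres and radians):
At the end, for the whole second after the job is handed in: One packer, released and at rest, is held in the gap: centre 89 to 101 mm above the damper's underside, face within 3 mm of the front wall, within 15 mm of the strip's middle, leaning under 0.10 rad. The other two stand at rest on the rack's floor, within 0.25 rad of upright ((((z of packer12_mid in the frame of damper between 0.089 and 0.101 m and x of packer12_mid in the frame of damper between -0.082 and -0.076 m and y of packer12_mid in the frame of damper between -0.015 and 0.015 m and angle between packer12_mid's own z axis and vertical below 0.1 rad and linear speed of packer12 below 0.01 m/s) and (z of packer16_mid in the frame of rack between 0.038 and 0.056 m and x of packer16_mid in the frame of rack between -0.015 and 0.015 m and y of packer16_mid in the frame of rack between -0.08 and 0.08 m and angle between packer16_mid's own z axis and vertical below 0.25 rad and linear speed of packer16 below 0.01 m/s) and (z of packer20_mid in the frame of rack between 0.038 and 0.056 m and x of packer20_mid in the frame of rack between -0.015 and 0.015 m and y of packer20_mid in the frame of rack between -0.08 and 0.08 m and angle between packer20_mid's own z axis and vertical below 0.25 rad and linear speed of packer20 below 0.01 m/s)) or ((z of packer16_mid in the frame of damper between 0.089 and 0.101 m and x of packer16_mid in the frame of damper between -0.08 and -0.074 m and y of packer16_mid in the frame of damper between -0.015 and 0.015 m and angle between packer16_mid's own z axis and vertical below 0.1 rad and linear speed of packer16 below 0.01 m/s) and (z of packer12_mid in the frame of rack between 0.038 and 0.056 m and x of packer12_mid in the frame of rack between -0.015 and 0.015 m and y of packer12_mid in the frame of rack between -0.08 and 0.08 m and angle between packer12_mid's own z axis and vertical below 0.25 rad and linear speed of packer12 below 0.01 m/s) and (z of packer20_mid in the frame of rack between 0.038 and 0.056 m and x of packer20_mid in the frame of rack between -0.015 and 0.015 m and y of packer20_mid in the frame of rack between -0.08 and 0.08 m and angle between packer20_mid's own z axis and vertical below 0.25 rad and linear speed of packer20 below 0.01 m/s)) or ((z of packer20_mid in the frame of damper between 0.089 and 0.101 m and x of packer20_mid in the frame of damper between -0.078 and -0.072 m and y of packer20_mid in the frame of damper between -0.015 and 0.015 m and angle between packer20_mid's own z axis and vertical below 0.1 rad and linear speed of packer20 below 0.01 m/s) and (z of packer12_mid in the frame of rack between 0.038 and 0.056 m and x of packer12_mid in the frame of rack between -0.015 and 0.015 m and y of packer12_mid in the frame of rack between -0.08 and 0.08 m and angle between packer12_mid's own z axis and vertical below 0.25 rad and linear speed of packer12 below 0.01 m/s) and (z of packer16_mid in the frame of rack between 0.038 and 0.056 m and x of packer16_mid in the frame of rack between -0.015 and 0.015 m and y of packer16_mid in the frame of rack between -0.08 and 0.08 m and angle between packer16_mid's own z axis and vertical below 0.25 rad and linear speed of packer16 below 0.01 m/s)))); the robot touches nothing.
It fails at once if a packer is wedged or forced against the damper with more than 60 N (contact force between any of packer12, packer16, packer20 and damper above 60 N).
It fails at once if the robot itself pushes on the damper with more than 20 N (contact force between the arm and damper above 20 N).
It fails at once if a bystander is moved by more than 20 mm (distance of any of tape, tub, driver, spare, bottle from where it was at the start of the episode above 0.02 m).
It also fails if it takes over 72 s, if anything falls off the work surface, if the arm or the gripper's body presses on something with over 40 N, if the wrist force passes 120 N, or if a joint passes its speed limit or range.

## Robot

A 6-joint arm with a two-finger parallel gripper is mounted at the origin on the work surface. World frame = base frame: x ahead of the robot, y to its left, z up, the work surface at z = 0. Lengths are in mm, angles in degrees, forces in N, time in s.
With the tool pointing down it reaches from about 325 to 925 mm from the base axis. Payload 3.1 kg.
Tool frame: the origin (TCP) lies at the very end of the fingers, on their centre line; the grasp point (between the pads) lies grasp_offset behind it (grasp_offset is the distance from the TCP to the grasp point, in mm); z points along the fingers, x is the direction in which the jaws open and shut, and the axes are right-handed (so a half turn about z gives the same grasp; the last joint's range is limited). The gripper opens to 85 mm and grips with 20 to 120 N. Pads are 22 mm wide; open, the fingers measure 114 mm over their backs; the gripper's body (76 mm by 85 mm) begins 54 mm behind the grasp point. The pads swing forward as they close: fully open they stand 13 mm farther back than shut.
Start: joints at [-82.689, 12.427, 92.441, -0, 75.132, -6.429], TCP at [148.464, -607.123, 231.3] pointing down, gripper open.
Joint ranges: [-157.48, 157.48], [-44.54, 120.13], [17.64, 146.25], [-64.5, 244.5], [7.68, 150.69], [-147.95, 147.95]. Speed limits (degrees/s): [159.86, 159.86, 180, 180, 180, 180].

## Interface

Orientations are given as [roll, pitch, yaw] about the fixed x, y, z axes, in that order (R = Rz(yaw) Ry(pitch) Rx(roll)).
In Python, from station import * gives the robot as it stands. Calls block until the motion is done:
- goto(position, orientation): joint-space move of the TCP to a pose.
- move_l(position, attitude=None, speed=150): straight line of the TCP; attitude=None keeps the orientation; speed is the mean speed in mm/s.
- move_j(angles): joint-space move.
- grip(opening, squeeze=None): finger opening in mm; squeeze is the grip in N (None keeps the last); returns when the fingers have stopped.
- wait(seconds).
- solve_ik(position, orientation): joint angles nearest the present ones, or None.
- get_obs(): the state.
- get_image(name): name is "side" or "top"; returns the picture (420x560x3 uint8, red, green, blue); there is no depth.
- get_calibration(name): a dict with "fx", "fy", "cx", "cy" (pixels), "R" (3x3) and "t" (3): a world point X has camera coordinates R X + t. Camera axes: x right, y down, z forward; pixel columns grow to the right and rows downward; lengths in mm; the calibration is good to about 2 mm. A picture is of the moment at which its call begins. get_calibration takes no time and is no camera call.
A pose or a line that the arm cannot do raises Unreachable and nothing moves.
- sign_off(): hands the job in, once; it reports no verdict.
Trained networks look in the newest picture that a camera, given by its name, has taken for a name from the list of things; names that differ only in an ending like _2 or _b are one class to them, and where a whole thing is asked for, a point or a joint stands for the part that bears it (a point fixed in the world has none). Each returns a list of dicts, best first, with "score" (0 to 1); they miss things now and then, are a little off and sometimes report something else, mostly with a low value. They report only what shows in the picture. A call takes as long as a camera call. They do not tell look-alikes from the thing itself.
- spot_in(name, camera): "extent" ([centre column, centre row, width, height] in pixels, round what is visible of it).
- regions_of(name, camera): "region" (420x560 bool, what is visible of it) and "extent" ([centre column, centre row, width, height] in pixels, round what is visible of it).
The state is a dict: "t": time; "joint_pos": joint angles; "qvel": joint speeds; "effort": joint torques, N m; "tcp_pos": TCP position; "ee_rot": TCP orientation; "wrist_force": force on the tool from outside, world axes, zero at the start; "moment": the same for the moment, N m; "grip_width": finger opening in mm.
Only numpy, scipy, OpenCV 4.12 (cv2) and the standard library are available. Lean on these libraries where they do the work, as an engineer would, in place of code of your own. Each camera call takes 0.05 s, during which the arm holds its last target.

## Working session

There is one attempt and no reset: what is moved stays moved. The work goes in short steps, each a Python script; the robot and the scene stay as the last script left them, time stands still between calls to the robot, and variables do not carry over. Pictures are saved under pics/ and viewed, and the job is handed in when it is done.

```bash
ls; mkdir -p pics; python3 - <<'E'
from station import *
import cv2
for n in("side","top"):
    im=get_image(n); cv2.imwrite(f"pics/{n}0.png",im[:,:,::-1]); c=get_calibration(n); print(n,c)
    for k in("damper","rack","packer12_mid","packer16_mid","packer20_mid","gap","strip","seat"):
        try:
            r=spot_in(k,n); print(k,[( [round(float(v)) for v in d["extent"]],round(d["score"],2)) for d in r][:4])
        except Exception as e: print(k,e)
o=get_obs();print(o); 
import station;print([x for x in dir(station) if not x.startswith('__')])
E
```

```text
pics
side {'fx': 387.5003422105148, 'fy': 387.5003422105148, 'cx': 276.39002183464316, 'cy': 215.81192370373097, 'R': array([[ 0.9963548 , -0.08201311, -0.02347279],
       [-0.05831346, -0.45396418, -0.8891097 ],
       [ 0.06226284,  0.8872375 , -0.45709185]]), 't': array([-541.45155607,  142.59625219,  927.2925529 ])}
damper [([299, 215, 82, 64], 0.88)]
rack [([274, 341, 39, 80], 0.7)]
packer12_mid [([272, 343, 13, 44], 0.97), ([394, 339, 58, 71], 0.36), ([282, 301, 12, 34], 0.24)]
packer16_mid [([280, 276, 15, 39], 0.74), ([282, 298, 12, 32], 0.54)]
packer20_mid [([215, 322, 30, 48], 0.87), ([278, 321, 10, 42], 0.73), ([299, 213, 84, 66], 0.49)]
gap [([299, 214, 78, 61], 0.82)]
strip [([299, 214, 77, 68], 0.67)]
seat [([300, 213, 78, 56], 0.89)]
top {'fx': 452.9640577660745, 'fy': 452.9640577660745, 'cx': 282.0987662724817, 'cy': 204.42496504995458, 'R': array([[ 0.02251486, -0.99971646,  0.00775065],
       [-0.9991029 , -0.02277783, -0.0357011 ],
       [ 0.03586752, -0.00693989, -0.99933246]]), 't': array([  11.01654046,  537.21462149, 1115.47697962])}
damper [([213, 168, 108,
[... 490 characters left out ...]
985525e+00]), 'qvel': array([ 0.00359572,  0.00925669,  0.06275402,  0.00062015, -0.02172755,
       -0.10976836]), 'effort': array([-7.50383606e-05, -3.96883750e+01, -3.04260564e+01, -1.69219234e-04,
        6.47602919e-04,  1.90057271e-06]), 'tcp_pos': array([ 148.47077001, -607.12594435,  231.32030825]), 'ee_rot': array([ 1.79999651e+02, -3.10868573e-03, -7.62587884e+01]), 'wrist_force': array([ 0.07996765, -0.16832607, -0.30659215]), 'moment': array([ 0.03760575,  0.03996811, -0.01649743]), 'grip_width': 85.30613135909404}
['Unreachable', 'get_calibration', 'get_image', 'get_obs', 'goto', 'grasp_offset', 'grip', 'move_j', 'move_l', 'regions_of', 'sign_off', 'solve_ik', 'spot_in', 'wait']
```

```bash
python3 - <<'E'
import cv2
a=cv2.imread("pics/side0.png");b=cv2.imread("pics/top0.png")
cv2.imwrite("pics/s0z.png",cv2.resize(a[170:390,180:440],None,fx=3,fy=2.7,interpolation=cv2.INTER_CUBIC)[:594])
cv2.imwrite("pics/t0z.png",cv2.resize(b[100:290,150:450],None,fx=2.6,fy=2.6,interpolation=cv2.INTER_CUBIC))
E
```

```text
(no output)
```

View pics/s0z.png

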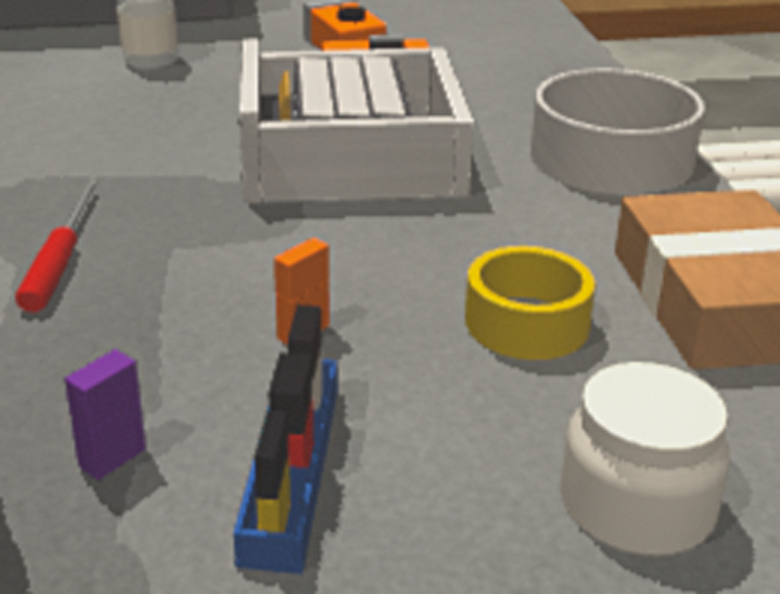

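View pics/t0z.png

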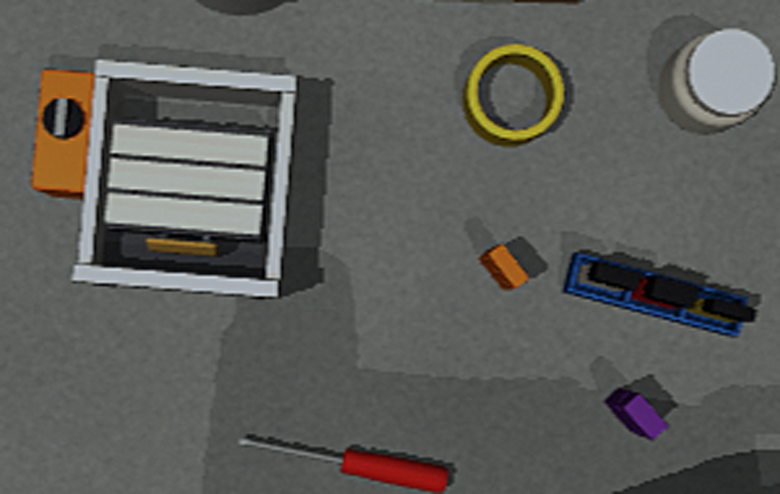

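View pics/top0.png

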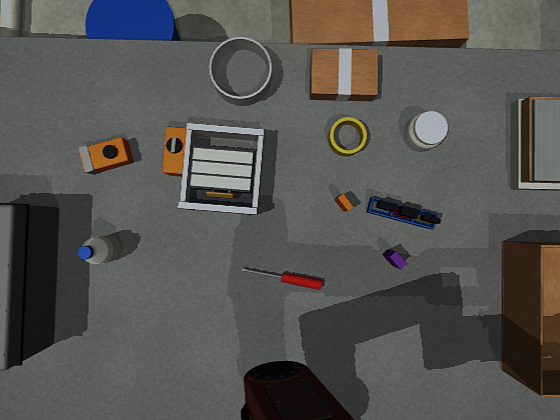

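```bash
python3 - <<'E'
import cv2
import station; print(station.grasp_offset)
a=cv2.imread("pics/side0.png");b=cv2.imread("pics/top0.png")
cv2.imwrite("pics/td.png",cv2.resize(b[115:220,160:270],None,fx=5.6,fy=5.6,interpolation=cv2.INTER_CUBIC))
cv2.imwrite("pics/tr.png",cv2.resize(b[185:240,355:455],None,fx=8,fy=8,interpolation=cv2.INTER_CUBIC))
E
```

```text
18.700000000000003
```

View pics/td.png

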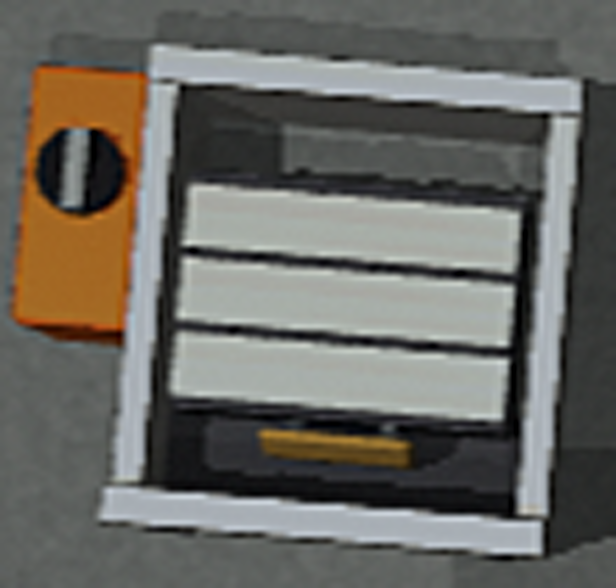

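View pics/tr.png

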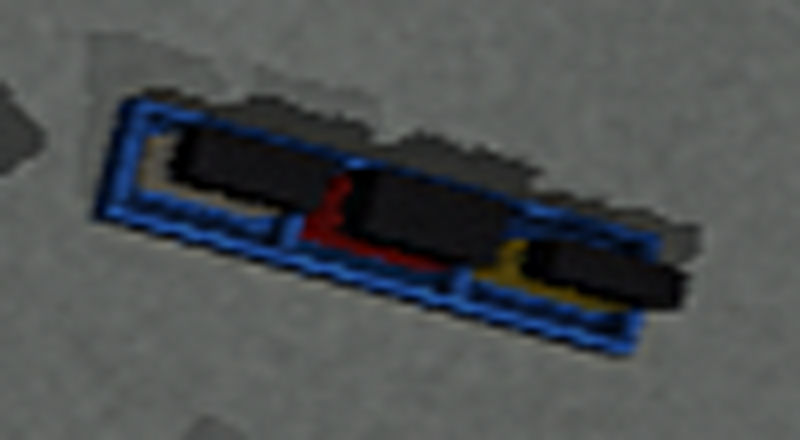

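```bash
cat > h.py <<'E'
import numpy as np, cv2
from station import *
from scipy.optimize import least_squares
def proj(n,P):
    c=get_calibration(n); q=np.atleast_2d(P)@np.array(c["R"]).T+c["t"]
    return np.c_[c["fx"]*q[:,0]/q[:,2]+c["cx"], c["fy"]*q[:,1]/q[:,2]+c["cy"]]
def Tz(p,P):
    P=np.atleast_2d(np.array(P,float)); c,s=np.cos(p[2]),np.sin(p[2])
    return np.c_[p[0]+c*P[:,0]-s*P[:,1], p[1]+s*P[:,0]+c*P[:,1], P[:,2]]
def unz(uv,f,off): return (np.array(uv,float)+.5)/f-.5+np.array(off)
E
python3 - <<'E'
from h import *
uv=unz([(100,519),(541,556),(103,483),(545,520)],5.6,(160,115))
L=[(-100,90,100),(-100,-90,100),(-85,90,100),(-85,-90,100)]
f=least_squares(lambda p:(proj("top",Tz(p,L))-uv).ravel(),[600,100,0]); D=f.x
print("damper",D[:2],np.degrees(D[2]),f.fun.round(2))
uv=unz([(125,97),(97,213),(632,352),(658,238)],8,(355,185))
L=[(19,83,30),(-19,83,30),(-19,-83,30),(19,-83,30)]
f=least_squares(lambda p:(proj("top",Tz(p,L))-uv).ravel(),[600,-300,0]); K=f.x
print("rack",K[:2],np.degrees(K[2]),f.fun.round(2))
np.savez("pose.npz",D=D,K=K)
def box(x0,x1,y0,y1,z0,z1): return [(x,y,z) for z in(z0,z1) for x,y in((x0,y0),(x1,y0),(x1,y1),(x0,y1))]
def draw(im,n,p,b,c,s,off):
    q=(proj(n,Tz(p,b))-off+.5)*s-.5; q=np.round(q*16).astype(int)
    for i in range(4):
        for a,d in((i,(i+1)%4),(i+4,(i+1)%4+4),(i,i+4)): cv2.line(im,tuple(map(int,q[a])),tuple(map(int,q[d])),c,1,cv2.LINE_AA,4)
for n,off,w,h,s,nm in(("top",(355,185),100,60,8,"r"),("side",(245,270),60,120,5,"r"),("top",(160,115),110,105,5.6,"d"),("side",(245,170),110,100,6,"d")):
    im=cv2.imread(f"pics/{n}0.png")[off[1]:off[1]+h,off[0]:off[0]+w]; im=cv2.resize(im,None,fx=s,fy=s,interpolation=cv2.INTER_CUBIC)
    draw(im,n,D,box(-100,-85,-90,90,0,100),(0,255,0),s,off)
    draw(im,n,K,box(-19,19,-83,83,0,30),(0,255,0),s,off)
    for y,t in((54,16),(0,20),(-54,12)): draw(im,n,K,box(-t/2,t/2,y-20,y+20,6,86),(0,0,255),s,off)
    for g in (12,16): draw(im,n,D,[(g-85,-30,72),(g-79,-30,88),(g-79,30,88),(g-85,30,72)]*2,(0,0,255) if g==12 else (255,0,255),s,off)
    cv2.imwrite(f"pics/ov_{n}_{nm}.png",im)
E
```

```text
damper [615.8403712  166.12394269] -3.495119514801882 [ 0.04  0.07  0.    0.06  0.11 -0.06 -0.15 -0.06]
rack [ 522.58359933 -269.38847491] -13.363168085820085 [ 0.64 -0.12  0.31  0.42 -0.73  0.26 -0.23 -0.55]
```

View pics/ov_top_d.png

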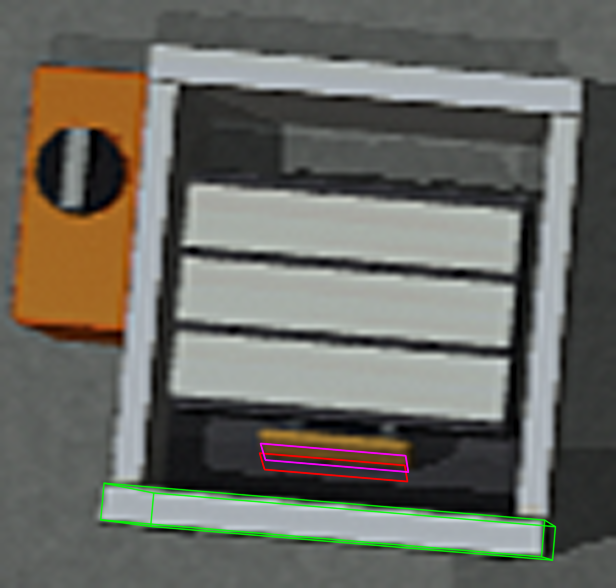

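View pics/ov_side_d.png

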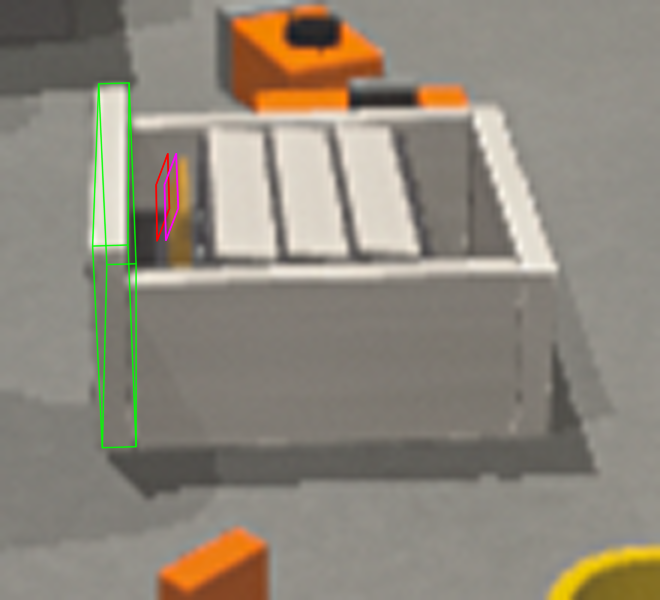

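View pics/ov_top_r.png

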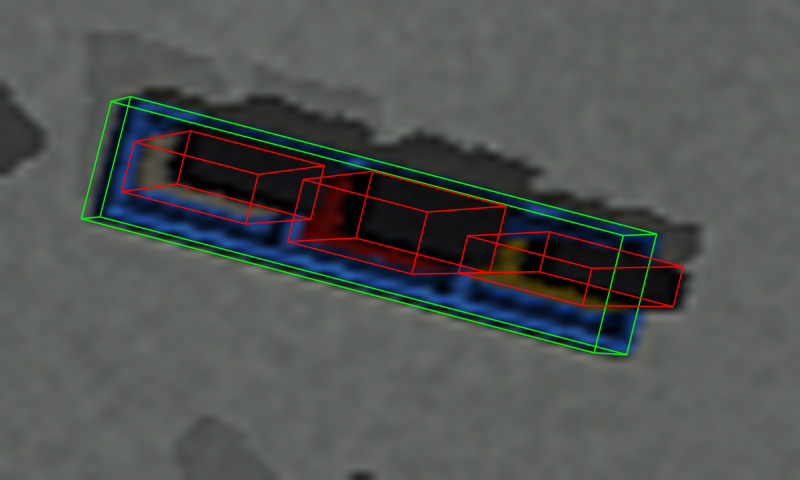

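View pics/ov_side_r.png

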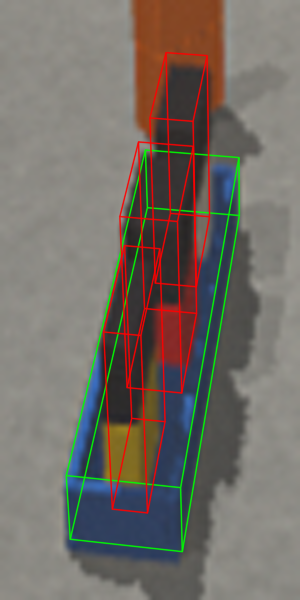

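```bash
cat >> h.py <<'E'
_p=np.load("pose.npz"); D,K=_p["D"],_p["K"]
yR=np.degrees(K[2]); yD=np.degrees(D[2])
def att(y): return [180,0,y]
def fl(F=None):
    "wrist force in damper axes"
    F=get_obs()["wrist_force"] if F is None else F
    c,s=np.cos(D[2]),np.sin(D[2]); return np.array([c*F[0]+s*F[1],-s*F[0]+c*F[1],F[2]])
def rk(x,y,z): return Tz(K,(x,y,z))[0]
def dp(x,y,z): return Tz(D,(x,y,z))[0]
def snap(n,nm,off,w,h,s):
    im=get_image(n)[off[1]:off[1]+h,off[0]:off[0]+w,::-1]
    cv2.imwrite(f"pics/{nm}.png",cv2.resize(im,None,fx=s,fy=s,interpolation=cv2.INTER_CUBIC))
def st(): 
    o=get_obs(); print("t",round(o["t"],2),"tcp",o["tcp_pos"].round(1),"F",fl(o["wrist_force"]).round(2),"w",round(o["grip_width"],2),"rpy",o["ee_rot"].round(1))
E
python3 - <<'E'
from h import *
for y in(yR,yR+180,yR-180):
    print(y,solve_ik(rk(0,0,56),att(y)))
for y in(yD,yD+180):
    print(y,solve_ik(dp(-75,0,105),att(y)))
E
```

```text
-13.363168085820085 [-3.41087518e+01  1.98750679e+01  1.03932903e+02 -2.54444375e-14
  5.61920287e+01 -2.07455837e+01]
166.6368319141799 None
-193.3631680858201 None
-3.495119514801882 [ 1.04238879e+01  1.35877524e+01  1.05738051e+02 -2.54444375e-14
  6.06741969e+01  1.39190075e+01]
176.50488048519813 None
```

```bash
python3 - <<'E'
from h import *
goto(rk(0,0,130),att(yR)); grip(60,60)
move_l(rk(0,0,56),speed=120); st()
snap("side","g1s",(225,250),100,110,5.4); snap("top","g1t",(340,150),120,100,6)
E
```

```text
t 3.91 tcp [ 523.1 -269.7   56.5] F [-1.16 -0.69  1.22] w 59.85 rpy [ 1.80e+02 -1.00e-01 -1.34e+01]
```

View pics/g1s.png

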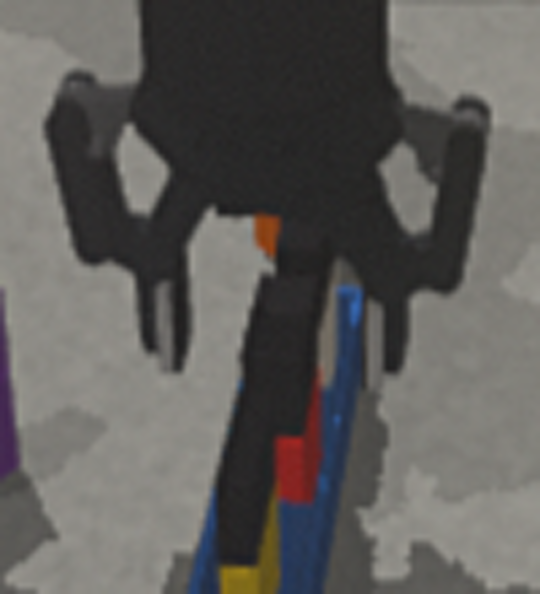

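View pics/g1t.png

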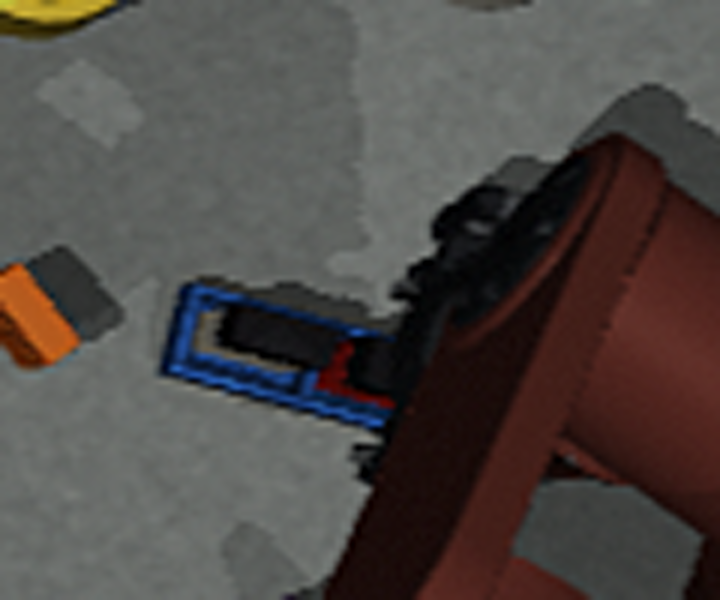

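The fingers straddle the red-based 20 mm packer (side crop: pads at columns 165 and 380, red at 298). I'm gripping it now and moving to above the gap.

```bash
python3 - <<'E'
from h import *
grip(10,60); st()
move_l(rk(0,0,140),speed=120); wait(.2); st()
snap("side","g2s",(225,250),100,110,5.4)
goto(dp(-72,0,175),att(yD)); wait(.2); st()
snap("side","g2d",(245,130),100,110,5.4)
E
```

```text
t 4.45 tcp [ 522.9 -269.6   56.4] F [-0.14  0.21  1.72] w 19.05 rpy [180.   -0.  -13.4]
t 5.5 tcp [ 521.8 -268.9  138.6] F [ 0.37 -0.19 -0.82] w 18.55 rpy [-1.80e+02  1.00e-01 -1.34e+01]
t 7.38 tcp [544.3 169.5 174.8] F [-0.1  -1.17 -0.11] w 19.15 rpy [180.    0.   -3.6]
```

View pics/g2s.png

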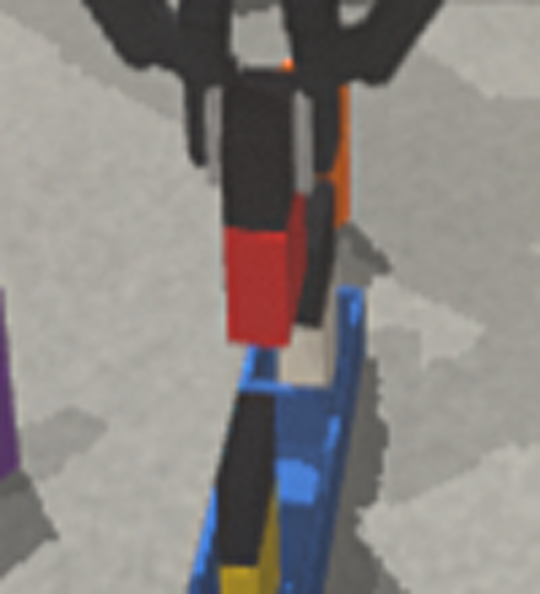

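View pics/g2d.png

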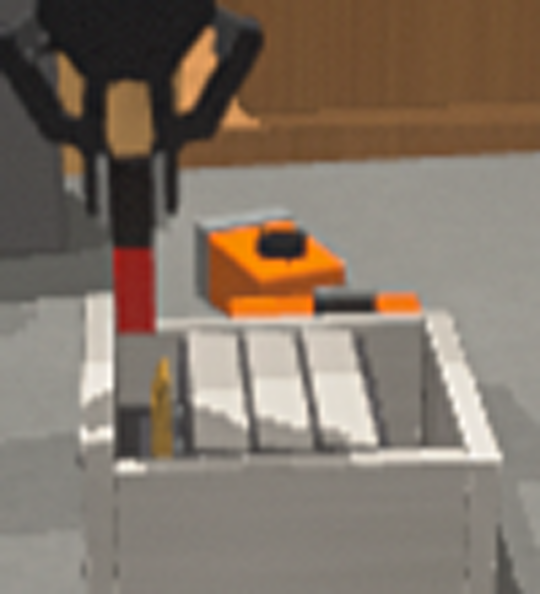

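```bash
python3 - <<'E'
from h import *
move_l(dp(-72,0,155),speed=80); wait(.2)
F0=np.mean([fl() for _ in range(5)],0); print(F0.round(2)); st()
ok=True
for z in range(153,142,-2):
    move_l(dp(-72,0,z),speed=40); f=fl()-F0
    if abs(f).max()>4: print("contact",z,f.round(1)); ok=False;break
st()
if ok:
    for x in np.arange(-72.5,-80,-.5):
        move_l(dp(x,0,143),speed=20); wait(.05); f=fl()-F0; print(x,f.round(1))
        if f[0]>2.5: break
    st()
E
```

```text
[ 0.4  -0.19 -0.62]
t 8.03 tcp [544.3 170.6 155.3] F [ 0.4  -0.19 -0.62] w 19.12 rpy [-180.    -0.    -3.5]
t 9.53 tcp [543.8 170.5 142.8] F [ 0.41 -0.45 -0.64] w 18.95 rpy [180.    0.   -3.5]
-72.5 [-1.   0.7  0.4]
-73.0 [-0.3 -0.1 -0.1]
-73.5 [-1.2  0.9  0.1]
-74.0 [-0.6 -0.2 -0.3]
-74.5 [ 1.   0.2 -0.2]
-75.0 [ 1.9  0.5 -1.2]
-75.5 [ 4.8 -0.3 -2.5]
t 11.62 tcp [541.4 170.7 143.2] F [ 5.18 -0.53 -3.16] w 18.7 rpy [-1.8e+02 -1.0e-01 -3.5e+00]
```

```bash
python3 - <<'E'
from h import *
X=-74.5
F0=np.array([.4,-.2,-.6])
move_l(dp(X,0,143),speed=20)
for z in range(141,104,-2):
    move_l(dp(X,0,z),speed=40); f=fl()-F0; print(z,f.round(1))
    if f[2]>14 or abs(f[0])>25: print("STOP");break
st()
snap("side","g3s",(245,130),100,110,5.4)
E
```

```text
141 [2.5 0.3 0.3]
139 [ 3.1 -0.4  0.5]
137 [3.  1.9 0. ]
135 [ 4.   0.6 -0.4]
133 [ 3.5  0.8 -0.2]
131 [4.2 0.4 0.1]
129 [ 4.7  0.6 -0.2]
127 [ 3.9 -0.   0.4]
125 [3.8 1.4 1.1]
123 [2.6 0.8 5.5]
121 [3.1 1.4 5.9]
119 [3.7 0.7 5.5]
117 [3.5 1.1 5.6]
115 [3.3 0.7 6.3]
113 [2.4 0.5 5.2]
111 [ 2.5 -0.1  5.6]
109 [3.6 1.  5.3]
107 [4.2 0.8 4.6]
105 [3.2 0.6 5.6]
t 16.62 tcp [541.8 170.7 105.2] F [3.61 0.43 4.98] w 19.0 rpy [-180.    -0.    -3.5]
```

View pics/g3s.png

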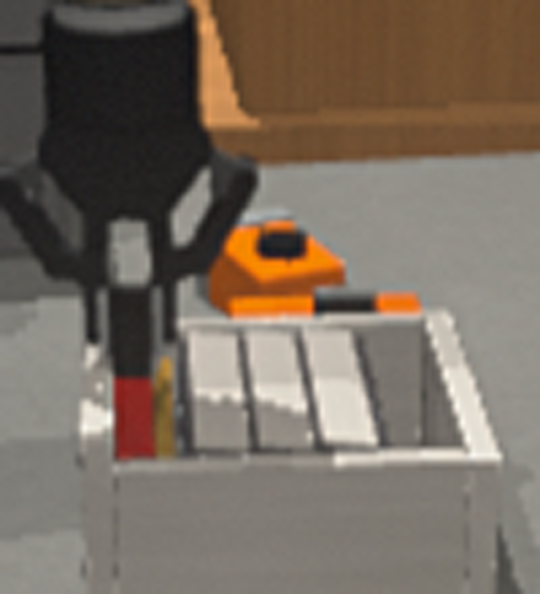

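The push is steady at about 5.5 N after the lead-in, so the fit is snug. I'm releasing and checking.

```bash
python3 - <<'E'
from h import *
grip(50); wait(.2); st()
move_l(dp(-74.5,0,200),speed=100)
goto(dp(-200,-250,300),att(yD)); wait(.2); st()
snap("side","g4s",(245,130),100,110,5.4); snap("top","g4t",(160,115),110,105,5.6)
cv2.imwrite("pics/g4full.png",get_image("top")[:,:,::-1])
cv2.imwrite("pics/g4fs.png",get_image("side")[:,:,::-1])
E
```

```text
t 17.27 tcp [541.2 170.7 104.8] F [ 0.19  0.33 -0.54] w 49.98 rpy [180.    0.   -3.5]
t 19.72 tcp [401.3 -70.5 299.4] F [-0.86  0.99 -0.14] w 49.86 rpy [-1.8e+02  1.0e-01 -3.4e+00]
```

View pics/g4s.png

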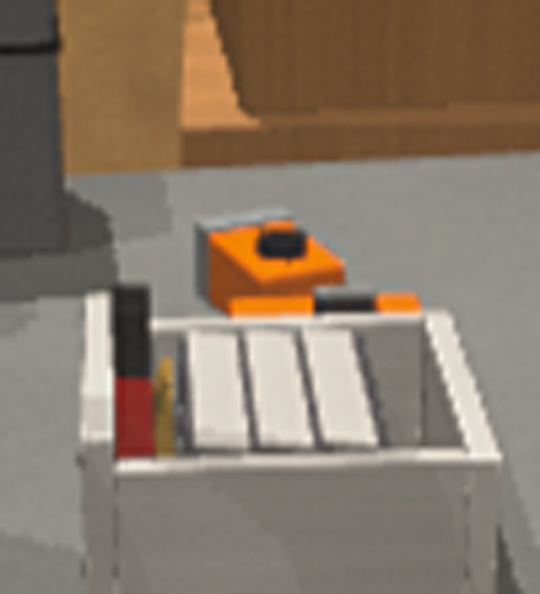

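View pics/g4t.png

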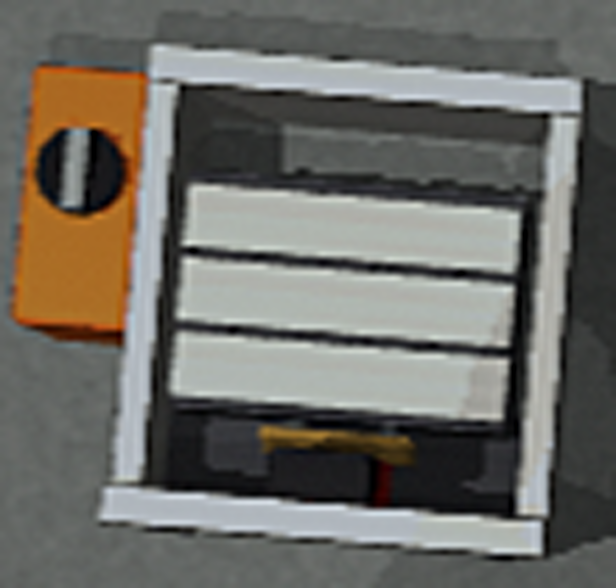

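View pics/g4fs.png

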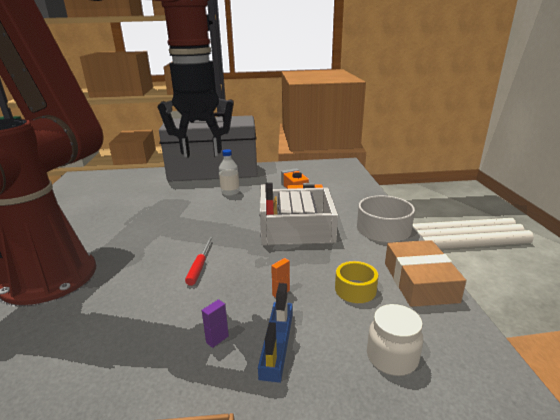

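```bash
python3 - <<'E'
from h import *
def z(n,P,s,off): return ((proj(n,Tz(D,P))-off+.5)*s-.5).round(0).tolist()
print(z("top",[(-85,20,135),(-65,20,135),(-65,-20,135),(-85,-20,135),(-65,-20,55)],5.6,(160,115)))
for h in(0,4,-4): print(z("side",[(-85,-20,135+h),(-65,-20,135+h),(-85,-20,100+h),(-65,-20,100+h)],5.4,(245,130)))
E
```

```text
[[261.0, 494.0], [266.0, 443.0], [367.0, 452.0], [363.0, 502.0], [389.0, 462.0]]
[[113.0, 310.0], [153.0, 308.0], [115.0, 374.0], [155.0, 373.0]]
[[112.0, 302.0], [153.0, 301.0], [115.0, 367.0], [155.0, 366.0]]
[[113.0, 317.0], [153.0, 316.0], [115.0, 381.0], [155.0, 380.0]]
```

```bash
python3 - <<'E'
from h import *
st(); print(sign_off())
E
```

```text
t 19.92 tcp [401.1 -70.9 299.8] F [-0.18  0.84  0.31] w 50.01 rpy [-180.     0.    -3.4]
the job is handed in; nothing more can be done
None
```

I fitted the 20 mm (red) packer into the gap and handed the job in at about 20 s. I tried it first because the strip in the pictures suggested a gap of about 19 mm. I lowered it beside the wall, touched the wall lightly (about 5 N), and pushed it down. The push held steady at about 5.5 N below the lead-in, so it was neither jammed nor loose.

**Last checks:**
- **Fit:** after release the packer stayed up by itself. It is upright, against the wall, and about 3 mm off the strip's middle towards -y.
- **Height:** the arm's position puts the packer's centre at about 94.8 mm. The side camera suggests about 93 mm. They differ by about 2 mm, but both are within 89–101 mm.
- **Everything else:** the 12 and 16 mm packers were never gripped and stand in the rack. The bystanders look unmoved in the picture, and the arm was clear of everything.

No check failed.

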